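# Set a spring leg to its tape mark and hold it while the cam lever goes shut

### The arm

A 7-joint arm with a two-finger parallel gripper is mounted at the origin on a cart in front of the work surface, level with it; the furniture and walls round the work are solid. World frame = base frame: x ahead of the robot, y to its left, z up, the work surface at z = 0. Lengths are in m, angles in rad, forces in N, time in s.
With the tool pointing down it reaches from about 0.4 to 0.85 m from the base axis. Payload 10.4 kg.
Tool frame: the origin (TCP) lies midway between the tips of the shut fingers; the grasp point (between the pads) lies 19 mm behind it; z points along the fingers, y is the line along which they close (so a half turn about z gives the same grasp; the last joint's range is limited). The gripper opens to 87 mm and grips with 3 to 60 N. Pads are 19 mm wide; open, the fingers measure 117 mm over their backs; the gripper's body (75 mm by 190 mm) begins 51 mm behind the grasp point.
Start: joints at [1.118, 0.332, -0.065, 1.46, 0.022, 1.35, -0.088], TCP at [0.26, -0.568, 0.223] pointing down, gripper open.
Joint ranges: [-2.6, 2.6], [-0.5, 2.12], [-1.47, 1.34], [0.16, 2.42], [-1.27, 4.41], [0.06, 2.06], [-2.6, 2.6]. Speed limits (rad/s): [2.22, 2.22, 2.79, 2.79, 3.14, 3.14, 3.14].

### API

Orientations are given as a unit quaternion [x, y, z, w].
In Python, from bench import r gives the robot as it stands.
- The arm moves only by the tool arm_command, never from a script. Its arguments are lists of equal length, an entry for each row: "xyz": the shift along the world's x, y, z in m, a list of three; "rot": the turn, a rotation vector about the world's x, y, z in rad, a list of three. In form: {"xyz": [[tx, ty, tz], ...], "rot": [[ax, ay, az], ...]}. A call has 1 to 20 rows; each row is the pose to reach, as a shift and turn from the pose commanded when the call began; what a row does not reach only later rows make up. A row lasts 1/12 s, in which the tool goes at most 41.7 mm and 7.16 degrees, less where a joint would pass 70% of its speed; a pose out of reach is approached as far as the arm can. A call with a gripper value outside its range is refused whole. "grip" is the opening, from 0 (shut) to 1 (fully open), set as the call begins (left out, the last holds). The fingers move at their own pace and stop on an object; "squeeze" is the grip in N (left out, the last holds). Time passes only in rows, so rows that repeat a pose let the fingers close. It gives the time, the measured TCP pose, the force, the opening and the grip force at its end, in the units of the state.
- r.read_state(): the state, without advancing time (a new reading comes with each control period).
- r.camera(name): name is "scene" or "top"; returns the picture (384x512x3 uint8, red, green, blue); there is no depth.
- r.camera_model(name): a dict with "fx", "fy", "cx", "cy" (pixels), "T" (4x4, takes a point from camera to world coordinates). Camera axes: x right, y up, looking along -z (the intrinsics and any distortion apply to the point x, -y, -z); pixel columns grow to the right and rows downward; lengths in m; the calibration is good to about 2 mm. A picture is of the moment at which its call begins. camera_model takes no time and is no camera call.
- r.close_job(): hands the job in; it is judged then, once.
Trained networks look in the newest picture that a camera, given by its name, has taken for a name from the list of things; names that differ only in an ending like _2 or _b are one class to them, and where a whole thing is asked for, a point or a joint stands for the part that bears it (a point fixed in the world has none). Each returns a list of dicts, best first, with "conf" (0 to 1); they miss things now and then, are a little off and sometimes report something else, mostly with a low value. They report only what shows in the picture. A call takes as long as a camera call.
- r.look_for(label, camera): "at" ([x, y, z] in m, in the coordinates of the camera as it stood for that picture, good to about 4 mm: the middle of the surface that is visible of it).
- r.spot_point(label, camera): "at" ([x, y, z] in m, in the coordinates of the camera as it stood for that picture, good to about 4 mm: a listed point, or the origin of a listed thing).
The state is a dict: "time": time; "joint_positions": joint angles; "joint_vel": joint speeds; "joint_torque": joint torques, N m; "ee_pos": TCP position; "eef_rot": TCP orientation; "ft_force": force on the tool from outside, world axes, zero at the start; "torque": the same for the moment, N m; "width": finger opening in m; "grip_force": force on a finger pad.
Only numpy, scipy, OpenCV 4.12 (cv2) and the standard library are available. Lean on these libraries where they do the work, as an engineer would, in place of code of your own. Each camera call takes 0.05 s, during which the arm holds its last target. There are 200 camera calls.

### The job

The leg folded down on the upturned outfeed flap is sprung outward and its cam lever stands open. With the lever still open, push the leg in until the mouth of its black collar just meets the edge of the masking-tape band on the post; then, holding it there against its spring, squeeze the lever fully shut against the leg. Finish still gripping leg and shut lever together with the collar on the mark, and leave the things lying around where they are.

Things in the scene. Friction and masses are not known exactly. Their poses are not given: they have to be found in the camera images.
- flap: Plywood outfeed flap, 200 x 460 x 18 mm, lying underside up, fixed. Origin: centre of its underside; z up; +y along the leg from its bracket to its foot; the lever is on the -x side. The leg's axis runs along y, 55 mm above the origin, on a fixed 22 mm steel post. Bracket and oak saddle at y -215 to -115 mm, up to 71 mm high.
- leg_mouth (a point): Centre of the collar's mouth (its end face towards the bracket), on the leg's axis; moves with the leg; axes as the flap's. The black collar, 39 mm in diameter, reaches from here to y +20 mm, level with the lug's face.
- leg_grip (a point): Point on the leg's axis 33 mm to +y of leg_mouth, past the lug's face: grip the leg here across x, one finger on the tube's +x side (against the lug's face), the other on the lever's outer face. Moves with the leg; axes as the flap's.
- mark_edge (a point): The mark: the edge towards the foot of the 18 mm wide masking-tape band round the post, on the leg's axis; axes as the flap's, so the collar is on the mark when leg_mouth has the same y. The tape is thin and obstructs nothing.
- hex_key: Black hex key, 36 x 99 x 7 mm, lying on the flap beside the bracket; to be left alone. Origin: centre of underside.
- pencil: Green carpenter's pencil, 14 x 172 x 8 mm, lying along the flap's +x edge; to be left alone. Origin: centre of underside.
- tape_roll: Roll of masking tape, 98 mm across, 25 mm high, on the bench beyond the flap; to be left alone. Origin: centre of underside.
- rule: Yellow and black tape measure, 36 x 89 x 71 mm, on the bench beyond the flap; to be left alone. Origin: centre of underside.
- leg_lug (a point): Centre of the flat face (28 mm wide in x, 28 mm tall) of the collar's lug that looks towards the foot: push here towards the bracket to push the leg in. It lies 20 mm to +y and 28 mm to +x of leg_mouth; the lug ends at x +42 mm. Axes as the flap's.
- leg: The sliding leg, origin at leg_mouth, axes as the flap's: black collar, then a grey tube 30 mm in diameter to y +172 mm, then a rubber foot 42 mm in diameter to y +197 mm. It slides 100 mm inward (flap -y) from the start, where its spring holds it fully out. The spring pushes outward with 4.5 to 5.5 N; while the lever is being shut its cam drags the leg outward too, with up to about 15 N.
- cam_lever: Steel cam lever: blade 7 mm thick, 24 mm tall, 64 mm long. Origin on its upright hinge axis, 24 mm to -x and 10 mm to +y of leg_mouth; y along the blade to the tip, outer face at x -3.5 mm (rolled tip -9.5). Its yaw against the flap: 0 shut, 0.5 to 0.65 rad at the start (tip away from the leg). Shut, leg and lever are 42.5 mm across; shutting takes up to about 15 N at mid-blade.

How it is judged:
By the outcome, as a careful person would: the job done as asked, in the order asked, and still so for the second after the job is handed in, while the arm keeps its last pose, push and grip.
It also fails if it takes over 40 s, if anything falls off the work surface, if the arm or the gripper's body presses on something with over 40 N, if the wrist force passes 120 N, or if a joint passes its speed limit or range.

## Working session

There is one attempt and no reset: what is moved stays moved. The work goes in short steps, Python scripts to look and compute and a tool call to move; the robot and the scene stay as the last step left them, time stands still between calls to the robot, and variables do not carry over. Pictures are saved under pics/ and viewed, at most 10 in all, crops included, and the job is handed in when it is done.

Besides the shell and the picture viewer there is one more tool, called after "Call:" in YAML: its name, and indented under it one key for each argument. arm_command: Moves the arm, as the interface text tells. Its arguments: {"type":"object","properties":{"xyz":{"type":"array"},"rot":{"type":"array"},"grip":{"type":"number"},"squeeze":{"type":"number"}},"required":["xyz","rot"]}

```bash
ls; mkdir -p pics
cat > h.py <<'E'
import numpy as np, cv2
from bench import r
def snap(c,f):
    im=r.camera(c); cv2.imwrite('pics/'+f,cv2.cvtColor(im,cv2.COLOR_RGB2BGR)); return im
def W(c,p):
    return (np.array(r.camera_model(c)['T'])@np.r_[p,1])[:3]
def pts(c,labels,f=r.spot_point):
    for l in labels:
        for d in f(l,c)[:2]: print(c,l,round(d['conf'],2),W(c,d['at']).round(4))
E
python3 - <<'E'
from h import *
for c in('top','scene'):
    snap(c,c+'0.png')
    print({k:(np.round(v,3).tolist()) for k,v in r.camera_model(c).items()})
    pts(c,['flap','leg_mouth','leg_grip','mark_edge','leg_lug','cam_lever'])
s=r.read_state(); print(s)
E
```

```text
pics
{'fx': 371.294, 'fy': 371.294, 'cx': 254.588, 'cy': 186.246, 'T': [[0.013, 0.996, -0.093, 0.497], [-1.0, 0.012, -0.012, -0.173], [-0.011, 0.093, 0.996, 0.928], [0.0, 0.0, 0.0, 1.0]]}
top flap 0.71 [ 0.5167 -0.2518 -0.0022]
top leg_mouth 0.66 [ 0.5214 -0.228   0.0526]
top leg_grip 0.95 [ 0.53   -0.1983  0.0544]
top mark_edge 0.62 [ 0.5096 -0.2589  0.0537]
top leg_lug 0.68 [ 0.5556 -0.2211  0.052 ]
top cam_lever 0.55 [ 0.502  -0.2124  0.0537]
top cam_lever 0.26 [ 0.4081 -0.3638  0.0168]
{'fx': 390.622, 'fy': 390.622, 'cx': 254.187, 'cy': 192.184, 'T': [[0.531, 0.382, -0.756, -0.233], [-0.847, 0.223, -0.483, -0.717], [-0.016, 0.897, 0.442, 0.544], [0.0, 0.0, 0.0, 1.0]]}
scene flap 0.82 [ 5.164e-01 -2.522e-01 -1.000e-04]
scene flap 0.56 [ 0.5993 -0.2611  0.013 ]
scene leg_mouth 0.73 [ 0.5229 -0.2286  0.0561]
scene leg_grip 0.74 [ 0.5312 -0.2011  0.051 ]
scene mark_edge 0.39 [ 0.5131 -0.2581  0.0563]
scene cam_lever 0.76 [ 0.5    -0.2116  0.0537]
{'time': 0.7, 'joint_positions': array([ 1.11840284,  0.33220561, -0.06468038,  1.46012351,  0.0216188 ,
        1.34990818, -0.08849061]), 'joint_vel': array([-2.11388310e-05,  9.81921990e-04, -4.68617393e-05,  4.87608954e-04,
       -1.12519381e-03,  5.08359305e-04, -2.52172331e-04]), 'joint_torque': array([ 9.39595957e-04, -6.22903919e+01,  2.51937273e-02, -3.90068257e+01,
       -6.10620249e-02,  3.16314551e-02, -1.51646725e-05]), 'ee_pos': array([ 0.26042986, -0.56816573,  0.22256073]), 'eef_rot': array([9.76998557e-01, 2.13245913e-01, 1.41885814e-06, 2.57803978e-05]), 'ft_force': array([-0.31143832,  0.85946948,  0.64836643]), 'torque': array([ 0.05471743, -0.04550834, -0.04465493]), 'grip_force': 0.0, 'width': 0.08706262527333547}
```

View pics/top0.png

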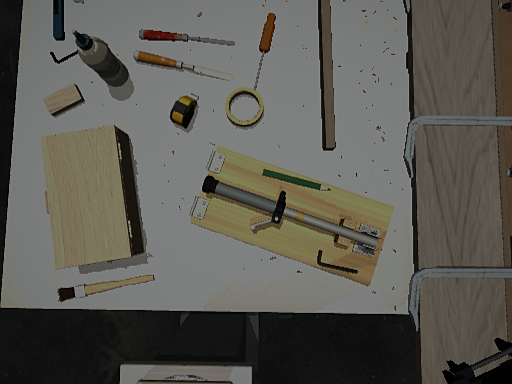

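View pics/scene0.png

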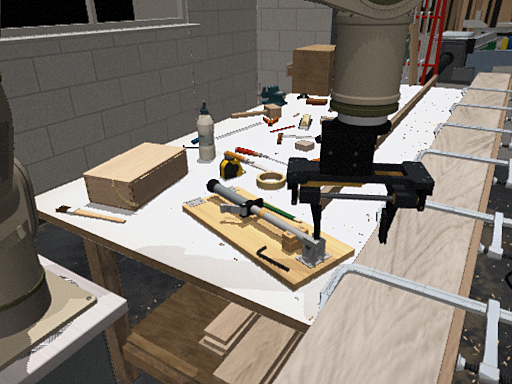

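The top view shows the collar at about (280,205), the tape at about (299,214), the open lever at about (262,225), the foot at (208,185) and the bracket at (370,240). I'll zoom in.

Run:
```python
from h import *
im=cv2.imread('pics/top0.png')[170:260,195:315]
cv2.imwrite('pics/crop.png',cv2.resize(im,None,fx=6.6,fy=6.6,interpolation=cv2.INTER_CUBIC))
for i in range(3):
    r.camera('top'); pts('top',['flap','leg_mouth','leg_grip','mark_edge','leg_lug','cam_lever','leg'])
    r.camera('scene'); pts('scene',['flap','leg_mouth','leg_grip','mark_edge','leg_lug','cam_lever','leg'])
```

```text
top flap 0.73 [ 0.5167 -0.2527 -0.0015]
top leg_mouth 0.63 [ 0.5207 -0.2267  0.0488]
top leg_grip 0.79 [ 0.5312 -0.1964  0.0577]
top leg_grip 0.34 [ 0.5127 -0.2596  0.0507]
top mark_edge 0.56 [ 0.5158 -0.2592  0.0539]
top leg_lug 0.64 [ 0.5581 -0.2177  0.0544]
top cam_lever 0.45 [ 0.5057 -0.2102  0.0525]
top leg 0.86 [ 0.526  -0.2285  0.0554]
scene flap 0.79 [ 0.5164 -0.2529  0.0014]
scene leg_mouth 0.89 [ 0.5241 -0.2281  0.0544]
scene leg_grip 0.71 [ 0.5301 -0.1981  0.0485]
scene leg_grip 0.38 [ 0.598  -0.264   0.0158]
scene mark_edge 0.75 [ 0.4074 -0.3631  0.0138]
scene mark_edge 0.54 [ 0.5154 -0.2588  0.0536]
scene leg_lug 0.59 [ 0.5554 -0.2192  0.0551]
scene cam_lever 0.51 [ 0.499  -0.2108  0.0542]
scene cam_lever 0.23 [ 7.822e-01 -1.318e-01  5.000e-04]
scene leg 0.7 [ 0.5571 -0.2208  0.0562]
scene leg 0.61 [ 0.5208 -0.2295  0.0526]
top flap 0.64 [ 0.5187 -0.2544  0.0033]
top leg_mouth 0.72 [ 0.5221 -0.2257  0.0519]
top leg_grip 0.93 [ 0.5325 -0.1999  0.0569]
top mark_edge 0.64 [ 0.5147 -0.2608  0.0541]
top leg_lug 0.77 [ 0.56   -0.2191  0.0561]
top cam_lever 0.49 [ 0.4987 -0.211
[... 473 characters left out ...]
 0.517  -0.2531 -0.0015]
top leg_mouth 0.82 [ 0.5239 -0.2253  0.0522]
top leg_grip 0.93 [ 0.5326 -0.1982  0.0569]
top leg_grip 0.5 [ 7.828e-01 -1.325e-01 -2.000e-04]
top mark_edge 0.39 [ 0.5134 -0.2619  0.0522]
top leg_lug 0.55 [ 0.5566 -0.2189  0.0522]
top cam_lever 0.61 [ 0.5015 -0.2115  0.0534]
scene flap 0.92 [ 0.5191 -0.2521  0.0016]
scene leg_mouth 0.9 [ 0.5243 -0.2295  0.0547]
scene leg_grip 0.88 [ 0.5328 -0.198   0.0484]
scene mark_edge 0.55 [ 0.5131 -0.2599  0.0549]
scene leg_lug 0.96 [ 0.5561 -0.2198  0.0548]
scene cam_lever 0.58 [ 0.5019 -0.2089  0.056 ]
scene cam_lever 0.56 [ 0.554  -0.2166  0.0549]
scene leg 0.72 [ 0.5204 -0.2282  0.0516]
scene leg 0.16 [ 0.4067 -0.3601  0.0154]
```

View pics/crop.png

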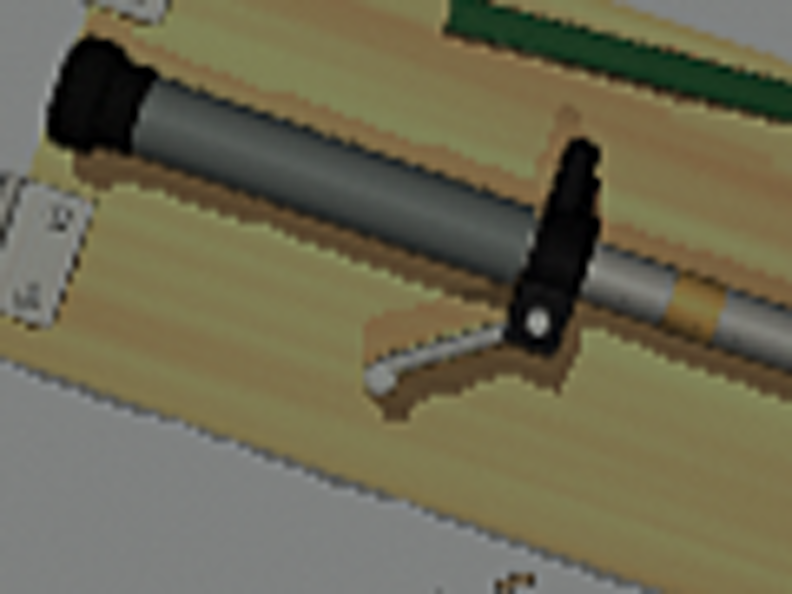

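```bash
cat >> h.py <<'E'
def px(c,u,v,z):
    m=r.camera_model(c);T=np.array(m['T'])
    d=T[:3,:3]@np.array([(u-m['cx'])/m['fx'],-(v-m['cy'])/m['fy'],-1]);o=T[:3,3]
    return o+d*(z-o[2])/d[2]
E
python3 - <<'E'
from h import *
f=lambda a,z:px('top',195+(a[0]+.5)/6.6-.5,170+(a[1]+.5)/6.6-.5,z)
P={n:f(a,z) for n,a,z in [('foot',(148,116),.055),('tube',(522,247),.055),('mouthtop',(593,268),.0705),('tapetop',(680,292),.066),('hinge',(538,322),.067),('tip',(380,378),.067),('lugend',(583,145),.065)]}
for n in P: print(n,P[n].round(4))
# whole leg: line fit on grey/bright pixels not needed; flap edges for yaw
for a,b in [('foot','tube'),('foot','tapetop'),('hinge','tip')]:
    d=P[b]-P[a]; print(a,b,np.linalg.norm(d[:2]).round(4),np.arctan2(d[1],d[0]).round(4))
# far post/flap corners in full picture
for q in [(219,147),(393,206),(371,285),(191,221)]: print(px('top',*q,.018).round(4))
E
```

```text
foot [ 0.5756 -0.0732  0.055 ]
tube [ 0.5304 -0.2074  0.055 ]
mouthtop [ 0.5228 -0.2316  0.0705]
tapetop [ 0.5149 -0.2624  0.066 ]
hinge [ 0.5038 -0.2127  0.067 ]
tip [ 0.4836 -0.1577  0.067 ]
lugend [ 0.5662 -0.2282  0.065 ]
foot tube 0.1416 -1.8956
foot tapetop 0.1987 -1.8811
hinge tip 0.0586 1.9226
[ 0.6793 -0.0717  0.018 ]
[ 0.5379 -0.4997  0.018 ]
[ 0.3482 -0.4431  0.018 ]
[ 0.4951 -0.0072  0.018 ]
```

The flap yaw is about -0.322 rad, and the mouth-to-mark gap is about 31 mm. I'll move above the grip point, offset towards the lever side and towards the foot.

Call:
arm_command:
  xyz:
    - [0.02, 0.03, 0]
    - [0.04, 0.06, 0]
    - [0.06, 0.09, 0]
    - [0.08, 0.12, 0]
    - [0.1, 0.15, 0]
    - [0.12, 0.18, 0]
    - [0.14, 0.21, 0]
    - [0.16, 0.24, -0.01]
    - [0.18, 0.27, -0.03]
    - [0.2, 0.3, -0.05]
    - [0.22, 0.33, -0.07]
    - [0.24, 0.36, -0.09]
    - [0.256, 0.38, -0.1]
    - [0.256, 0.38, -0.1]
    - [0.256, 0.38, -0.1]
    - [0.256, 0.38, -0.1]
    - [0.256, 0.38, -0.1]
    - [0.256, 0.38, -0.1]
  rot:
    - [0, 0, 0.06]
    - [0, 0, 0.12]
    - [0, 0, 0.18]
    - [0, 0, 0.24]
    - [0, 0, 0.3]
    - [0, 0, 0.36]
    - [0, 0, 0.42]
    - [0, 0, 0.48]
    - [0, 0, 0.54]
    - [0, 0, 0.6]
    - [0, 0, 0.66]
    - [0, 0, 0.74]
    - [0, 0, 0.819]
    - [0, 0, 0.819]
    - [0, 0, 0.819]
    - [0, 0, 0.819]
    - [0, 0, 0.819]
    - [0, 0, 0.819]
  grip: 1
  squeeze: 40

```text
time: 4.6
ee_pos: [0.5161, -0.1897, 0.1232]
eef_rot: [0.812, 0.583, 0.0, 0.001]
ft_force: [0.1, -0.0, -0.1]
width: 0.0869
grip_force: 0.0
```

```bash
cat >> h.py <<'E'
ex=np.array([.9486,-.3165]);ey=np.array([.3165,.9486])
def st():
    s=r.read_state();p=s['ee_pos'];f=s['ft_force']
    print('t',round(s['time'],2),'p',p.round(4),'q',s['eef_rot'].round(4),'s,t',(p[:2]@ex).round(4),(p[:2]@ey).round(4),'F',(f[:2]@ex).round(1),(f[:2]@ey).round(1),f[2].round(1),'w',round(s['width'],4),'g',s['grip_force'])
E
python3 - <<'E'
from h import *
snap('scene','s1.png');snap('top','t1.png');st();pts('scene',['leg_mouth','mark_edge','leg_lug'])
E
```

```text
t 4.7 p [ 0.5162 -0.1892  0.1231] q [8.119e-01 5.838e-01 1.000e-04 5.000e-04] s,t 0.5496 -0.0161 F 1.1 -0.1 0.7 w 0.0872 g 0.0
scene leg_mouth 0.76 [ 0.519  -0.2287  0.0515]
scene mark_edge 0.56 [ 0.5128 -0.2605  0.0551]
scene mark_edge 0.42 [ 0.406  -0.3614  0.0141]
scene leg_lug 0.9 [ 0.5574 -0.2217  0.0583]
```

View pics/s1.png

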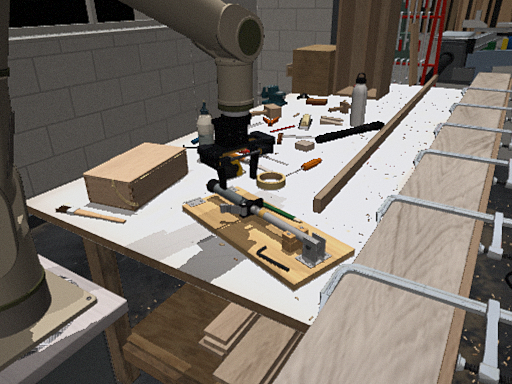

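The gripper is straddling the leg above the collar at about (240,175) in the scene view, and the tape and collar stay visible. Descending now.

Call:
arm_command:
  xyz:
    - [0, 0.001, -0.02]
    - [0, 0.002, -0.04]
    - [0, 0.002, -0.06]
    - [0, 0.002, -0.075]
    - [0, 0.002, -0.087]
    - [0, 0.002, -0.087]
    - [0, 0.002, -0.087]
  rot:
    - [0, 0, 0]
    - [0, 0, 0]
    - [0, 0, 0]
    - [0, 0, 0]
    - [0, 0, 0]
    - [0, 0, 0]
    - [0, 0, 0]

```text
time: 5.43
ee_pos: [0.5163, -0.1861, 0.0355]
eef_rot: [0.811, 0.585, -0.0, -0.0]
ft_force: [0.8, 0.0, 0.8]
width: 0.0875
grip_force: 0.0
```

Run:
```python
from h import *
im=snap('scene','s2.png');st();pts('scene',['leg_mouth','mark_edge','leg_lug','cam_lever'])
c=im[155:275,175:335,::-1]; cv2.imwrite('pics/s2c.png',cv2.resize(c,None,fx=5,fy=5,interpolation=cv2.INTER_CUBIC))
```

```text
t 5.48 p [ 0.5169 -0.1863  0.0363] q [8.113e-01 5.846e-01 3.000e-04 3.000e-04] s,t 0.5493 -0.0131 F 0.1 -0.3 0.2 w 0.0871 g 0.0
scene leg_mouth 0.91 [ 0.5248 -0.2297  0.0524]
scene mark_edge 0.47 [ 0.5155 -0.2607  0.0542]
scene mark_edge 0.39 [ 0.5255 -0.2315  0.0561]
scene leg_lug 0.81 [ 0.5571 -0.2196  0.0568]
scene cam_lever 0.73 [ 0.5037 -0.2077  0.0522]
```

View pics/s2c.png

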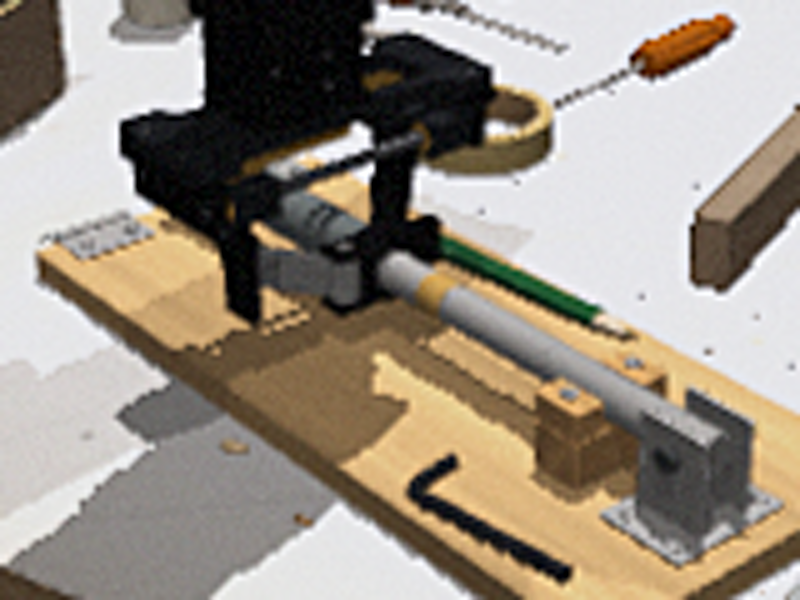

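The fingers straddle the tube and the open lever, with the +x finger behind the lug. The collar mouth is at about (385,275) in the crop and the tape edge at about (425,290). Pushing in.

Call:
arm_command:
  xyz:
    - [-0.0013, -0.0038, 0]
    - [-0.0025, -0.0076, 0]
    - [-0.0038, -0.0114, 0]
    - [-0.0051, -0.0152, 0]
    - [-0.0063, -0.019, 0]
    - [-0.0076, -0.0228, 0]
    - [-0.0089, -0.0266, 0]
    - [-0.0101, -0.0304, 0]
    - [-0.0101, -0.0304, 0]
    - [-0.0101, -0.0304, 0]
  rot:
    - [0, 0, 0]
    - [0, 0, 0]
    - [0, 0, 0]
    - [0, 0, 0]
    - [0, 0, 0]
    - [0, 0, 0]
    - [0, 0, 0]
    - [0, 0, 0]
    - [0, 0, 0]
    - [0, 0, 0]

```text
time: 6.52
ee_pos: [0.5067, -0.2163, 0.0359]
eef_rot: [0.811, 0.585, 0.0, 0.0]
ft_force: [1.5, 3.1, 3.9]
width: 0.0871
grip_force: 2.1
```

```bash
cat >> h.py <<'E'
def gap(n=4):
    "mouth and mark along the axis: net averages + zoomed pictures"
    for l in('leg_mouth','mark_edge','leg_lug','leg_grip'):
        a=[]
        for i in range(n):
            for c in('top','scene'):
                r.camera(c)
                for d in r.spot_point(l,c)[:2]:
                    w=W(c,d['at']); off=.028 if l=='leg_lug' else 0
                    if abs(w[:2]@ex-.5685-off)<.008 and abs(w[2]-.055)<.01 and -.12<w[:2]@ey<0: a.append(w[:2]@ey)
        if a: print(l,np.median(a).round(4),np.round(a,4))
E
python3 - <<'E'
from h import *
st();gap(2)
a=[]
for c,(u,v,w,h) in (('top',(255,190,60,45)),('scene',(235,195,60,45))):
    im=r.camera(c)[v:v+h,u:u+w,::-1]; a.append(cv2.resize(im,None,fx=6.6,fy=12,interpolation=cv2.INTER_CUBIC) if 0 else cv2.resize(im,None,fx=6.6,fy=6.6,interpolation=cv2.INTER_CUBIC))
cv2.imwrite('pics/z3.png',np.hstack(a))
E
```

```text
t 6.52 p [ 0.5067 -0.2163  0.0359] q [8.112e-01 5.847e-01 4.000e-04 1.000e-04] s,t 0.5491 -0.0448 F 0.4 3.4 3.9 w 0.0871 g 2.1191933448426425
leg_mouth -0.0759 [-0.0767 -0.0751]
mark_edge -0.0822 [-0.0826 -0.0817]
leg_lug -0.0567 [-0.055  -0.0584]
leg_grip -0.0437 [-0.0436 -0.0438]
```

View pics/z3.png

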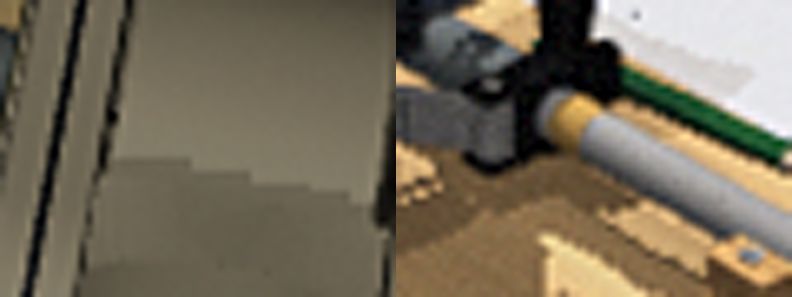

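```bash
cat >> h.py <<'E'
def prof(S=.5685,n=5):
    m=r.camera_model('scene');T=np.array(m['T']);Ti=np.linalg.inv(T)
    e3=np.r_[ey,0]; acc=0
    im=np.mean([r.camera('scene').astype(np.float32) for _ in range(n)],0)
    ts=np.arange(-.115,-.06,.0005)
    for ds in(-.002,0,.002):
        o=np.r_[ex*(S+ds)+ey*-.085,.055]; v=T[:3,3]-o; v-=e3*(v@e3); v/=np.linalg.norm(v)
        P=o+.011*v+np.outer(ts+.085,e3); c=np.c_[P,np.ones(len(P))]@Ti.T
        u=(m['cx']+m['fx']*c[:,0]/-c[:,2]).astype(np.float32); w=(m['cy']-m['fy']*c[:,1]/-c[:,2]).astype(np.float32)
        q=cv2.remap(im,u[None],w[None],cv2.INTER_LINEAR)[0]; acc=acc+q
    acc/=3
    for t,q in list(zip(ts,acc))[::2]: print(round(t*1e3,1),q.round().astype(int),int(q[0]-q[2]))
E
python3 - <<'E'
from h import *
prof();st()
E
```

```text
-115.0 [150 147 146] 4
-114.0 [150 147 146] 4
-113.0 [150 147 145] 4
-112.0 [150 147 146] 3
-111.0 [149 147 146] 2
-110.0 [149 148 148] 1
-109.0 [149 148 149] 0
-108.0 [147 146 146] 1
-107.0 [144 142 141] 3
-106.0 [143 137 131] 11
-105.0 [142 132 120] 21
-104.0 [147 131 108] 38
-103.0 [153 131  95] 58
-102.0 [162 133  86] 75
-101.0 [169 136  79] 90
-100.0 [175 139  76] 98
-99.0 [179 141  75] 104
-98.0 [182 142  76] 106
-97.0 [183 143  76] 107
-96.0 [183 143  76] 106
-95.0 [182 142  76] 106
-94.0 [182 142  76] 105
-93.0 [180 141  75] 105
-92.0 [178 139  73] 104
-91.0 [174 135  71] 103
-90.0 [167 129  66] 100
-89.0 [158 122  65] 93
-88.0 [147 114  65] 81
-87.0 [136 108  68] 67
-86.0 [126 104  74] 51
-85.0 [118 102  80] 38
-84.0 [114 103  89] 25
-83.0 [110 105  96] 14
-82.0 [107 105 100] 7
-81.0 [99 98 96] 2
-80.0 [87 86 86] 0
-79.0 [73 72 73] 0
-78.0 [57 56 57] 0
-77.0 [43 42 43] 0
-76.0 [30 28 29] 0
-75.0 [19 19 20] 0
-74.0 [12 12 13] 0
-73.0 [8 8 8] 0
-72.0 [7 7 8] 0
-71.0 [7 7 8] -1
-70.0 [8 7 9] -1
-69.0 [ 9  7 10] -1
-68.0 [ 8  7 10] -1
-67.0 [8 7 9] -1
-66.0 [8 7 9] -1
-65.0 [ 8  8 10] -1
-64.0 [ 9  9 10] -1
-63.0 [ 9 10 11] -1
-62.0 [ 8  9 10] -1
-61.0 [7 7 9] -1
-60.0 [6 6 8] -1
t 8.47 p [ 0.5068 -0.2162  0.0358] q [8.112e-01 5.848e-01 3.000e-04 2.000e-04] s,t 0.5491 -0.0447 F -0.2 5.6 4.1 w 0.0871 g 2.5961498077958822
```

Call:
arm_command:
  xyz:
    - [-0.0009, -0.0026, 0]
    - [-0.0017, -0.0052, 0]
    - [-0.0026, -0.0077, 0]
    - [-0.0026, -0.0077, 0]
    - [-0.0026, -0.0077, 0]
  rot:
    - [0, 0, 0]
    - [0, 0, 0]
    - [0, 0, 0]
    - [0, 0, 0]
    - [0, 0, 0]

```text
time: 8.88
ee_pos: [0.5041, -0.2243, 0.0357]
eef_rot: [0.811, 0.585, 0.0, 0.0]
ft_force: [1.8, 4.7, 3.5]
width: 0.0872
grip_force: 2.2
```

```bash
cat >> h.py <<'E'
def meas(S=.5685,n=3):
    import io,contextlib
    b=io.StringIO()
    with contextlib.redirect_stdout(b): prof(S,n)
    R=np.array([l.replace('[',' ').replace(']',' ').split() for l in b.getvalue().splitlines()],float)
    t,red,d=R[:,0],R[:,1],R[:,4]
    i=d.argmax(); far=np.interp(53,d[:i+1],t[:i+1])
    j=[k for k in range(i,len(t)) if d[k]<53][0]; k2=[k for k in range(i,len(t)) if red[k]<55][0]
    near=np.interp(-53,-d[j-1:j+1],t[j-1:j+1]); mo=np.interp(-55,-red[k2-1:k2+1],t[k2-1:k2+1])
    print('far',far.round(2),'near',near.round(2),'black',mo.round(2),'grn-zone',[(a,int(b_),int(c)) for a,b_,c in zip(t[i:],red[i:],d[i:]) if -95<a<-78])
E
python3 - <<'E'
from h import *
meas();st()
E
```

```text
far -103.29 near -86.91 black -84.8 grn-zone [(np.float64(-94.0), 129, 76), (np.float64(-93.0), 128, 75), (np.float64(-92.0), 128, 75), (np.float64(-91.0), 129, 75), (np.float64(-90.0), 128, 74), (np.float64(-89.0), 123, 70), (np.float64(-88.0), 111, 64), (np.float64(-87.0), 96, 54), (np.float64(-86.0), 77, 43), (np.float64(-85.0), 59, 33), (np.float64(-84.0), 39, 21), (np.float64(-83.0), 23, 12), (np.float64(-82.0), 14, 6), (np.float64(-81.0), 8, 1), (np.float64(-80.0), 7, -1), (np.float64(-79.0), 7, -2)]
t 9.03 p [ 0.5041 -0.2242  0.0357] q [8.113e-01 5.847e-01 2.000e-04 2.000e-04] s,t 0.5491 -0.0531 F 1.5 3.8 3.3 w 0.087 g 2.1949986275285482
```

The tape now meets the black collar with no grey between them: far edge to black is 18.2 mm against an 18 mm band. Next I'll close in stages, shifting +x so the +x finger stays just off the tube.

Call:
arm_command:
  xyz:
    - [0.0005, -0.0002, 0]
    - [0.001, -0.0003, 0]
    - [0.001, -0.0003, 0]
    - [0.001, -0.0003, 0]
  rot:
    - [0, 0, 0]
    - [0, 0, 0]
    - [0, 0, 0]
    - [0, 0, 0]
  grip: 0.8
  squeeze: 45

```text
time: 9.37
ee_pos: [0.5052, -0.2245, 0.0355]
eef_rot: [0.811, 0.585, 0.0, 0.0]
ft_force: [4.9, 3.0, 0.5]
width: 0.0722
grip_force: 2.2
```

Run:
```python
from h import *
st();meas(n=2)
```

```text
t 9.37 p [ 0.5052 -0.2245  0.0355] q [8.113e-01 5.847e-01 3.000e-04 2.000e-04] s,t 0.5503 -0.0531 F 3.7 4.4 0.5 w 0.0722 g 2.221538288464444
far -103.3 near -86.91 black -84.72 grn-zone [(np.float64(-94.0), 130, 76), (np.float64(-93.0), 129, 74), (np.float64(-92.0), 129, 73), (np.float64(-91.0), 128, 73), (np.float64(-90.0), 126, 73), (np.float64(-89.0), 120, 69), (np.float64(-88.0), 109, 63), (np.float64(-87.0), 94, 54), (np.float64(-86.0), 77, 43), (np.float64(-85.0), 60, 32), (np.float64(-84.0), 42, 21), (np.float64(-83.0), 26, 10), (np.float64(-82.0), 15, 2), (np.float64(-81.0), 9, -2), (np.float64(-80.0), 6, -4), (np.float64(-79.0), 5, -5)]
```

Call:
arm_command:
  xyz:
    - [0.001, -0.0003, 0]
    - [0.002, -0.0007, 0]
    - [0.003, -0.001, 0]
    - [0.0035, -0.0012, 0]
    - [0.0035, -0.0012, 0]
  rot:
    - [0, 0, 0]
    - [0, 0, 0]
    - [0, 0, 0]
    - [0, 0, 0]
    - [0, 0, 0]
  grip: 0.7

```text
time: 9.88
ee_pos: [0.5084, -0.2255, 0.0354]
eef_rot: [0.811, 0.585, 0.0, -0.0]
ft_force: [3.6, 4.6, 0.3]
width: 0.0614
grip_force: 3.0
```

Run:
```python
from h import *
st();meas(n=1)
```

```text
t 9.88 p [ 0.5084 -0.2255  0.0354] q [ 8.112e-01  5.847e-01  1.000e-04 -1.000e-04] s,t 0.5536 -0.053 F 2.0 5.5 0.3 w 0.0614 g 2.998466409626417
far -103.38 near -87.0 black -84.78 grn-zone [(np.float64(-94.0), 129, 78), (np.float64(-93.0), 127, 76), (np.float64(-92.0), 128, 76), (np.float64(-91.0), 129, 76), (np.float64(-90.0), 128, 74), (np.float64(-89.0), 122, 70), (np.float64(-88.0), 110, 62), (np.float64(-87.0), 95, 53), (np.float64(-86.0), 76, 42), (np.float64(-85.0), 59, 31), (np.float64(-84.0), 41, 20), (np.float64(-83.0), 27, 11), (np.float64(-82.0), 19, 5), (np.float64(-81.0), 12, 2), (np.float64(-80.0), 10, 0), (np.float64(-79.0), 8, -1)]
```

Call:
arm_command:
  xyz:
    - [0.001, -0.0004, 0]
    - [0.002, -0.0009, 0]
    - [0.003, -0.0013, 0]
    - [0.0043, -0.0018, 0]
    - [0.0043, -0.0018, 0]
    - [0.0043, -0.0018, 0]
  rot:
    - [0, 0, 0]
    - [0, 0, 0]
    - [0, 0, 0]
    - [0, 0, 0]
    - [0, 0, 0]
    - [0, 0, 0]
  grip: 0.6

```text
time: 10.43
ee_pos: [0.5125, -0.2265, 0.0353]
eef_rot: [0.811, 0.585, 0.0, -0.001]
ft_force: [2.6, 6.4, 1.1]
width: 0.0524
grip_force: 4.8
```

Run:
```python
from h import *
st();meas(n=1)
```

```text
t 10.43 p [ 0.5125 -0.2265  0.0353] q [ 8.111e-01  5.849e-01  2.000e-04 -6.000e-04] s,t 0.5578 -0.0526 F 0.4 6.9 1.1 w 0.0524 g 4.828216929745395
far -103.11 near -86.3 black -84.3 grn-zone [(np.float64(-94.0), 129, 76), (np.float64(-93.0), 127, 74), (np.float64(-92.0), 129, 75), (np.float64(-91.0), 132, 76), (np.float64(-90.0), 134, 76), (np.float64(-89.0), 130, 74), (np.float64(-88.0), 120, 68), (np.float64(-87.0), 105, 60), (np.float64(-86.0), 87, 50), (np.float64(-85.0), 69, 40), (np.float64(-84.0), 49, 28), (np.float64(-83.0), 32, 17), (np.float64(-82.0), 20, 7), (np.float64(-81.0), 12, 1), (np.float64(-80.0), 8, -1), (np.float64(-79.0), 6, -2)]
```

Call:
arm_command:
  xyz:
    - [0.0005, -0.0008, 0]
    - [0.0014, -0.0012, 0]
    - [0.0023, -0.0017, 0]
    - [0.0032, -0.0021, 0]
    - [0.0032, -0.0021, 0]
  rot:
    - [0, 0, 0]
    - [0, 0, 0]
    - [0, 0, 0]
    - [0, 0, 0]
    - [0, 0, 0]
  grip: 0.53

```text
time: 10.9
ee_pos: [0.5156, -0.2265, 0.0352]
eef_rot: [0.811, 0.586, 0.0, -0.002]
ft_force: [0.3, 12.9, 6.0]
width: 0.0463
grip_force: 8.4
```

Run:
```python
from h import *
st();meas(n=1)
```

```text
t 10.9 p [ 0.5156 -0.2265  0.0352] q [ 8.106e-01  5.855e-01  4.000e-04 -1.900e-03] s,t 0.5608 -0.0517 F -3.8 12.3 6.0 w 0.0463 g 8.425665541144554
far -102.08 near -86.0 black -83.76 grn-zone [(np.float64(-90.0), 135, 78), (np.float64(-89.0), 132, 75), (np.float64(-88.0), 125, 70), (np.float64(-87.0), 113, 63), (np.float64(-86.0), 98, 53), (np.float64(-85.0), 81, 42), (np.float64(-84.0), 60, 29), (np.float64(-83.0), 39, 17), (np.float64(-82.0), 23, 7), (np.float64(-81.0), 14, 3), (np.float64(-80.0), 10, 0), (np.float64(-79.0), 9, 0)]
```

Call:
arm_command:
  xyz:
    - [-0.0003, -0.0008, 0]
    - [-0.0005, -0.0015, 0]
    - [-0.0005, -0.0015, 0]
    - [-0.0005, -0.0015, 0]
  rot:
    - [0, 0, 0]
    - [0, 0, 0]
    - [0, 0, 0]
    - [0, 0, 0]

```text
time: 11.28
ee_pos: [0.5153, -0.2278, 0.0352]
eef_rot: [0.811, 0.586, 0.001, -0.002]
ft_force: [0.9, 14.3, 4.5]
width: 0.0463
grip_force: 8.6
```

Run:
```python
from h import *
st();meas(n=1)
```

```text
t 11.28 p [ 0.5153 -0.2278  0.0352] q [ 8.105e-01  5.857e-01  6.000e-04 -1.800e-03] s,t 0.5609 -0.053 F -3.6 13.8 4.5 w 0.0463 g 8.62125088708126
far -102.15 near -87.0 black -84.84 grn-zone [(np.float64(-92.0), 131, 77), (np.float64(-91.0), 131, 77), (np.float64(-90.0), 130, 75), (np.float64(-89.0), 123, 71), (np.float64(-88.0), 111, 63), (np.float64(-87.0), 95, 53), (np.float64(-86.0), 76, 42), (np.float64(-85.0), 58, 30), (np.float64(-84.0), 39, 18), (np.float64(-83.0), 23, 8), (np.float64(-82.0), 13, 2), (np.float64(-81.0), 7, 0), (np.float64(-80.0), 6, 0), (np.float64(-79.0), 6, 0)]
```

Call:
arm_command:
  xyz:
    - [0.0004, -0.0006, 0]
    - [0.0008, -0.0013, 0]
    - [0.0008, -0.0013, 0]
    - [0.0008, -0.0013, 0]
  rot:
    - [0, 0, 0]
    - [0, 0, 0]
    - [0, 0, 0]
    - [0, 0, 0]
  grip: 0.5

```text
time: 11.67
ee_pos: [0.5163, -0.2287, 0.0352]
eef_rot: [0.81, 0.586, 0.001, -0.002]
ft_force: [1.1, 15.2, 4.4]
width: 0.0436
grip_force: 9.5
```

Run:
```python
from h import *
st();meas(n=1)
```

```text
t 11.67 p [ 0.5163 -0.2287  0.0352] q [ 8.105e-01  5.858e-01  8.000e-04 -1.900e-03] s,t 0.5621 -0.0536 F -3.8 14.8 4.4 w 0.0436 g 9.50660279540898
far -102.33 near -87.0 black -85.05 grn-zone [(np.float64(-94.0), 128, 75), (np.float64(-93.0), 129, 75), (np.float64(-92.0), 130, 74), (np.float64(-91.0), 130, 74), (np.float64(-90.0), 129, 73), (np.float64(-89.0), 122, 69), (np.float64(-88.0), 110, 62), (np.float64(-87.0), 93, 53), (np.float64(-86.0), 73, 41), (np.float64(-85.0), 54, 30), (np.float64(-84.0), 36, 18), (np.float64(-83.0), 21, 7), (np.float64(-82.0), 12, 0), (np.float64(-81.0), 6, -4), (np.float64(-80.0), 6, -5), (np.float64(-79.0), 6, -4)]
```

Call:
arm_command:
  xyz:
    - [0.0004, -0.0001, 0]
    - [0.0004, -0.0001, 0]
    - [0.0004, -0.0001, 0]
    - [0.0004, -0.0001, 0]
    - [0.0004, -0.0001, 0]
    - [0.0004, -0.0001, 0]
  rot:
    - [0, 0, 0]
    - [0, 0, 0]
    - [0, 0, 0]
    - [0, 0, 0]
    - [0, 0, 0]
    - [0, 0, 0]
  grip: 0.4
  squeeze: 45

```text
time: 12.22
ee_pos: [0.5169, -0.2291, 0.0352]
eef_rot: [0.811, 0.585, 0.001, -0.002]
ft_force: [3.5, 13.4, 2.6]
width: 0.0415
grip_force: 46.8
```

Run:
```python
from h import *
st();meas(n=3)
im=r.camera('scene')
cv2.imwrite('pics/z4.png',cv2.resize(im[185:245,215:295,::-1],None,fx=10,fy=10,interpolation=cv2.INTER_CUBIC));st()
```

```text
t 12.22 p [ 0.5169 -0.2291  0.0352] q [ 0.8108  0.5853  0.001  -0.0017] s,t 0.5628 -0.0538 F -0.9 13.8 2.6 w 0.0415 g 46.79859773546923
far -102.25 near -87.91 black -85.81 grn-zone [(np.float64(-94.0), 131, 77), (np.float64(-93.0), 131, 77), (np.float64(-92.0), 132, 76), (np.float64(-91.0), 130, 75), (np.float64(-90.0), 124, 71), (np.float64(-89.0), 113, 64), (np.float64(-88.0), 96, 54), (np.float64(-87.0), 78, 43), (np.float64(-86.0), 58, 32), (np.float64(-85.0), 42, 21), (np.float64(-84.0), 28, 11), (np.float64(-83.0), 16, 3), (np.float64(-82.0), 10, 0), (np.float64(-81.0), 7, -1), (np.float64(-80.0), 6, -1), (np.float64(-79.0), 6, -1)]
t 12.42 p [ 0.5168 -0.2291  0.0352] q [ 0.8108  0.5853  0.001  -0.0017] s,t 0.5628 -0.0538 F 0.3 14.2 1.7 w 0.0417 g 46.79862521588802
```

View pics/z4.png

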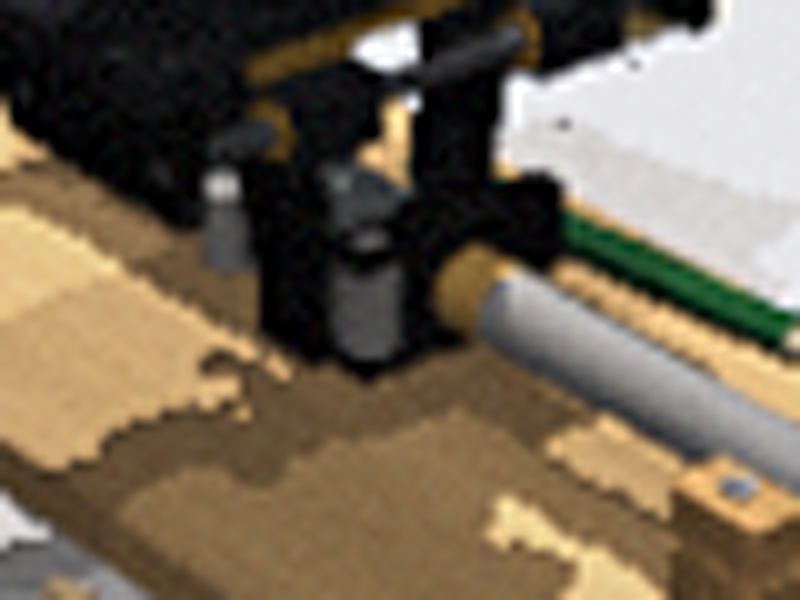

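Leg and lever are gripped shut at 41.5 mm, and the tape meets the collar, but the collar seems to have gone about 1 mm past the edge when the drag fell off. I'll ease the push slightly.

Call:
arm_command:
  xyz:
    - [0.0002, 0.0005, 0]
    - [0.0003, 0.001, 0]
    - [0.0003, 0.001, 0]
    - [0.0003, 0.001, 0]
  rot:
    - [0, 0, 0]
    - [0, 0, 0]
    - [0, 0, 0]
    - [0, 0, 0]

```text
time: 12.75
ee_pos: [0.5168, -0.2291, 0.0352]
eef_rot: [0.811, 0.585, 0.001, -0.001]
ft_force: [3.3, 10.3, 2.9]
width: 0.0415
grip_force: 46.6
```

Run:
```python
from h import *
st();meas(n=3)
```

```text
t 12.75 p [ 0.5168 -0.2291  0.0352] q [ 8.110e-01  5.851e-01  6.000e-04 -1.400e-03] s,t 0.5628 -0.0537 F -0.1 10.8 2.9 w 0.0415 g 46.624448181828484
far -102.23 near -87.92 black -85.82 grn-zone [(np.float64(-94.0), 132, 77), (np.float64(-93.0), 132, 77), (np.float64(-92.0), 132, 77), (np.float64(-91.0), 130, 75), (np.float64(-90.0), 123, 71), (np.float64(-89.0), 112, 64), (np.float64(-88.0), 96, 54), (np.float64(-87.0), 77, 42), (np.float64(-86.0), 58, 30), (np.float64(-85.0), 41, 19), (np.float64(-84.0), 26, 9), (np.float64(-83.0), 15, 2), (np.float64(-82.0), 10, -2), (np.float64(-81.0), 7, -4), (np.float64(-80.0), 7, -3), (np.float64(-79.0), 8, -2)]
```

Run:
```python
from h import *
st();print(r.close_job())
```

```text
t 12.9 p [ 0.5169 -0.2291  0.0352] q [ 8.110e-01  5.851e-01  6.000e-04 -1.400e-03] s,t 0.5628 -0.0537 F 0.2 11.8 2.4 w 0.0417 g 46.63314556062687
the job is handed in; nothing more can be done
None
```

I handed the job in at 12.9 s with the lever shut and gripped against the leg (about 47 N), but by my camera estimate the collar locked about 1 mm past the tape edge; easing the push by 1 mm did not move it, and I was not shown the verdict.

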